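Nest the chilled tins and hold the surface thermometer in the innermost

TASK

On the marble slab, nest the chilled tins in size order: first stand the medium tin inside the large one, then the small tin inside the medium one, setting each down gently. Then draw the surface thermometer out of its holder and take the temperature of the small tin: hold the thermometer upright with its sprung tip on the dark spot on the tin's floor, pressed lightly so that the tip is about half-way in. Finish while still holding it there in the gripper, steady; leave everything else on the table where it is.

Things in the scene. Friction and masses are not known exactly. Their poses are not given: they have to be found in the camera images.
- slab: Round marble slab, 236 mm across, 20 mm thick, fixed to the table. Origin at the centre of its underside, on the table.
- large_mid (a point): Large round straight-sided double-walled aluminium tin standing open on the slab: 200 mm outside diameter, 60 mm tall, 8 mm wall, floor 6 mm thick, about 0.8 kg. Point on its axis, half-way up (30 mm above its underside); z is its upward axis.
- medium_mid (a point): Medium tin of the same kind, standing open on the table: 128 mm outside diameter, 60 mm tall, 8 mm wall, floor 6 mm thick, about 0.25 kg; its rim can be pinched. Point on its axis, half-way up (30 mm above its underside); z is its upward axis.
- small_mid (a point): Small tin of the same kind, standing open on the table: 64 mm outside diameter, 62 mm tall, 8 mm wall, floor 6 mm thick, about 0.12 kg; its rim can be pinched. Point on its axis, half-way up (31 mm above its underside); z is its upward axis.
- spot (a point): The marked spot: a dark disc, 20 mm across, flat in the middle of the small tin's floor inside, on its axis, 6 mm above the underside of the tin. The point is the centre of the spot; z is up.
- holder_mouth (a point): Black block, 64 x 64 x 80 mm tall, fixed to the table, with an upright 16 mm hole right through it in which the thermometer stands. The point is the centre of the hole's mouth, on the block's top, 80 mm above the table.
- probe_grip (a point): Surface thermometer, 135 mm long, about 0.1 kg, standing tip down in the holder with the lower end of its white handle resting on the holder's top. The handle is a box 24 mm (its x) by 36 mm (its y) and 60 mm tall. The point is the centre of the handle; z runs up along the thermometer; the thermometer's contact face lies 105 mm below it on the axis when the tip is out, the handle's lower end 30 mm below it. Below the handle is a steel stem, 10 mm thick.
- tip (a point): Centre of the flat contact face (12 mm disc) of the thermometer's sprung tip, on the thermometer's axis; z runs up along the thermometer.
- plunger (a joint): How far the sprung tip is pushed into the stem, in m: 0 fully out, 0.014 fully in. The spring takes 0.4 N per mm (2.8 N at half-way) and there is no preload.
- loaf1: Bystander: foil tin with a baked loaf cake, 220 x 120 x 75 mm tall, at the far edge on the left. Origin at the centre of its underside.
- loaf2: Bystander: another foil tin with a loaf cake, of the same size, at the far edge to the right. Origin at the centre of its underside.
- jar: Bystander: closed glass jar, 72 mm across, 110 mm tall. Origin at the centre of its underside.
- spatula: Bystander: spatula lying at the right-hand side. Origin at the centre of its underside.
- shaker: Bystander: closed steel can, 60 mm across, 120 mm tall. Origin at the centre of its underside.
- scraper: Bystander: dough scraper lying flat, steel blade 110 x 150 mm with a 25 mm thick wooden handle along one edge. Origin at the centre of its underside.
- cutter: Bystander: steel pastry ring, 76 mm across, 45 mm tall. Origin at the centre of its underside.
Things that resemble listed ones, but are neither listed nor needed, are in the scene too. What is meant by the slab is not yellow, and is the larger of those in its own colour.

How it is judged:
By the outcome, as a careful person would: the job done as asked, in the order asked, and still so for the second after the job is handed in, while the arm keeps its last pose, push and grip.
It also fails if it takes over 70 s, if anything falls off the work surface, if the arm or the gripper's body presses on something with over 40 N, if the wrist force passes 120 N, or if a joint passes its speed limit or range.

ROBOT

A 6-joint arm with a two-finger parallel gripper is mounted at the origin on the work surface. World frame = base frame: x ahead of the robot, y to its left, z up, the work surface at z = 0. Lengths are in m, angles in rad, forces in N, time in s.
With the tool pointing down it reaches from about 0.325 to 0.75 m from the base axis. Payload 7.6 kg.
Tool frame: the origin (TCP) lies midway between the tips of the shut fingers; the grasp point (between the pads) lies 19 mm behind it; z points along the fingers, y is the direction in which the jaws open and shut (so a half turn about z gives the same grasp; the last joint's range is limited). The gripper opens to 85 mm and grips with 20 to 120 N. Pads are 22 mm wide; open, the fingers measure 114 mm over their backs; the gripper's body (76 mm by 85 mm) begins 54 mm behind the grasp point. The pads swing forward as they close: fully open they stand 13 mm farther back than shut.
Start: joints at [1.15, 0.052, 1.401, -0, 1.689, -0.07], TCP at [0.18, 0.493, 0.231] pointing down, gripper open.
Joint ranges: [-2.9, 2.9], [-0.91, 2.17], [0.12, 2.37], [-1.06, 4.2], [0.26, 2.73], [-2.93, 2.93]. Speed limits (rad/s): [2.57, 2.57, 3.01, 3.14, 3.14, 3.14].

INTERFACE

Orientations are given as a unit quaternion [w, x, y, z].
In Python, from bench import robot gives the robot as it stands. The module is installed in compiled form; this text tells all that it offers.
- The arm moves only by the shell command python3 -m handwheel 'ROWS' [FORCE]. ROWS is JSON, a list of rows, each a list of 7 numbers: the shift along the tool's x, y, z in mm, then the turn, a rotation vector about the tool's x, y, z in rad, then the closure, from 0 (fully open) to 1 (shut). In form: [[dx, dy, dz, rx, ry, rz, hand], ...]. A call has exactly 10 rows; each row is the pose to reach, as a shift and turn from the pose commanded when the call began, along the tool's axes at that moment; what a row does not reach only later rows make up. A row lasts 1/8 s, in which the tool goes at most 62.5 mm and 10.7 degrees, less where a joint would pass 70% of its speed; a pose out of reach is approached as far as the arm can. A call with a gripper value outside its range is refused whole. The fingers move at their own pace and stop on an object; FORCE is the grip in N (left out, the last holds). Time passes only in rows, so rows that repeat a pose let the fingers close, or fill a call up. It gives the time, the measured TCP pose, the force and the opening at its end, in the units of the state.
- robot.read_state(): the state, without advancing time (a new reading comes with each control period).
- robot.camera(name): name is "scene" or "side" or "wrist"; returns the picture (480x640x3 uint8, red, green, blue); there is no depth.
- robot.camera_params(name): a dict with "camera_matrix" (3x3 intrinsics, pixels), "R" (3x3) and "t" (3): a world point X has camera coordinates R X + t. Camera axes: x right, y down, z forward; pixel columns grow to the right and rows downward; lengths in m; the calibration is good to about 2 mm. The wrist camera is an equidistant fisheye: a pixel r from the principal point sees the ray r / f radians off the axis. A picture is of the moment at which its call begins: read the wrist's pose just before it. camera_params takes no time and is no camera call; for the wrist camera it gives the pose at the moment of the call.
- robot.hand_in(): hands the job in, once; it reports no verdict.
The state is a dict: "time_s": time; "qpos": joint angles; "joint_velocities": joint speeds; "joint_torque": joint torques, N m; "tcp_pos": TCP position; "ee_rot": TCP orientation; "wrist_force": force on the tool from outside, world axes, zero at the start; "moment": the same for the moment, N m; "width": finger opening in m.
Only numpy, scipy, OpenCV 4.12 (cv2) and the standard library are available. Lean on these libraries where they do the work, as an engineer would, in place of code of your own. Each camera call takes 0.05 s, during which the arm holds its last target. There are 200 camera calls.

## Working session

There is one attempt and no reset: what is moved stays moved. The work goes in short steps, Python scripts to look and compute and a shell command to move; the robot and the scene stay as the last step left them, time stands still between calls to the robot, and variables do not carry over. Pictures are saved under pics/ and viewed, about 8 in all and at most 12, crops included, and the job is handed in when it is done.

```bash
mkdir -p pics; python3 - <<'E'
from bench import robot
import cv2
for n in ("scene","side"):
    cv2.imwrite(f"pics/{n}0.png",robot.camera(n)[:,:,::-1])
    print(n,robot.camera_params(n))
s=robot.read_state();print(s)
E
```

```text
scene {'camera_matrix': array([[556.44756065,   0.        , 321.13354724],
       [  0.        , 556.44756065, 238.27033966],
       [  0.        ,   0.        ,   1.        ]]), 'R': array([[ 0.59198048,  0.80560574, -0.02363269],
       [ 0.45472105, -0.35806367, -0.81548708],
       [-0.66542308,  0.47200615, -0.57829259]]), 't': array([-0.26342964, -0.15009372,  1.84996142])}
side {'camera_matrix': array([[448.92877983,   0.        , 317.78790659],
       [  0.        , 448.92877983, 237.6275084 ],
       [  0.        ,   0.        ,   1.        ]]), 'R': array([[ 8.84988337e-01, -4.65612996e-01,  4.25456225e-04],
       [-3.11528579e-01, -5.92799448e-01, -7.42656555e-01],
       [ 3.46042754e-01,  6.57109848e-01, -6.69672353e-01]]), 't': array([-0.43005694,  0.21505822,  1.30234549])}
{'time_s': 0.1, 'qpos': array([ 1.14969904e+00,  5.27858159e-02,  1.40161944e+00,  9.81954890e-06,
        1.68858613e+00, -7.02872811e-02]), 'joint_velocities': array([-0.00024578, -0.00323504, -0.00201285, -0.00150087, -0.00062239,
       -0.00198953]), 'joint_torque': array([ 1.70741976e-03, -3.82581532e+01, -3.60984278e+01, -1.47004005e-05,
        4.81761759e-03, -2.52725209e-05]), 'tcp_pos': array([0.18028264, 0.4927953 , 0.23055224]), 'ee_rot': array([-1.74834344e-04,  1.74506332e-01,  9.84655803e-01, -6.77174716e-04]), 'wrist_force': array([-0.21211802,  0.75503612, -0.0483515 ]), 'moment': array([-0.03176447, -0.0336287 , -0.00724337]), 'width': 0.08529891814674605}
```

View pics/scene0.png

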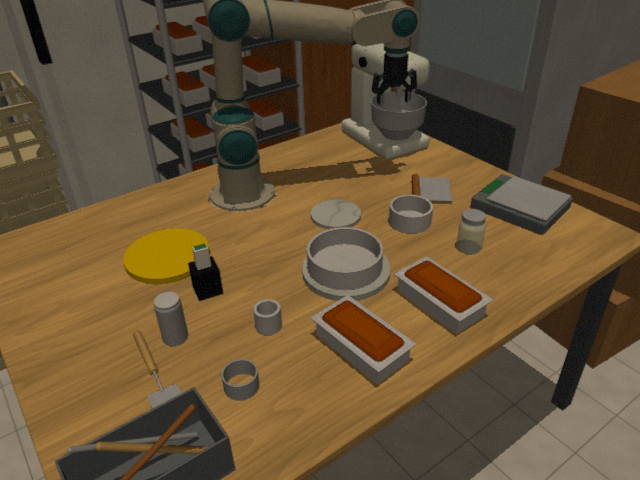

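View pics/side0.png

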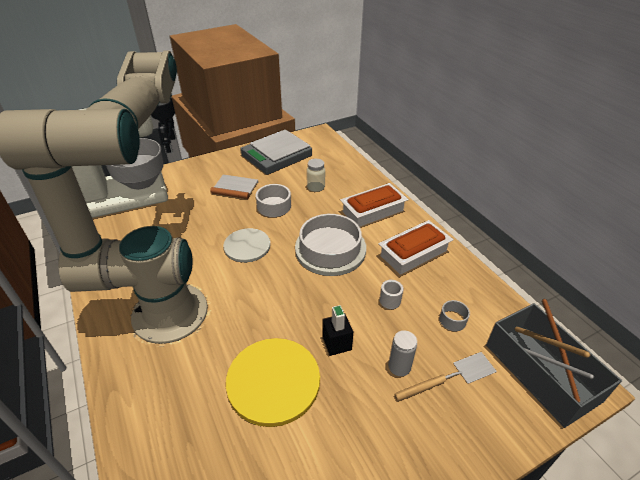

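```bash
cat > h.py <<'E'
import numpy as np, cv2
from scipy.spatial.transform import Rotation as Ro
from scipy.optimize import minimize
from bench import robot
def proj(P,c,wrist=False):
    X=np.atleast_2d(P)@c["R"].T+c["t"];K=c["camera_matrix"]
    if wrist:
        r=np.hypot(X[:,0],X[:,1]);th=np.arctan2(r,X[:,2]);X=np.c_[X[:,:2]*(th/np.maximum(r,1e-9))[:,None],np.ones(len(X))]
    u=X@K.T; return u[:,:2]/u[:,2:]
def ray(px,z,c,wrist=False):
    d=np.linalg.solve(c["camera_matrix"],[px[0],px[1],1])
    if wrist:
        th=np.hypot(d[0],d[1]);d=np.r_[d[:2]/th*np.sin(th),np.cos(th)]
    d=c["R"].T@d;o=-c["R"].T@c["t"];return o+d*(z-o[2])/d[2]
A=np.linspace(0,2*np.pi,120,endpoint=False)
def circ(x,y,z,r): return np.c_[x+r*np.cos(A),y+r*np.sin(A),0*A+z]
def grad(im):
    g=cv2.GaussianBlur(cv2.cvtColor(im,cv2.COLOR_RGB2GRAY).astype(np.float32),(0,0),1.2)
    return np.minimum(np.hypot(cv2.Sobel(g,5,1,0),cv2.Sobel(g,5,0,1)),80)
def score(p,z,rs,views):
    s=0
    for g,c,w in views:
        for r in rs:
            u=proj(circ(p[0],p[1],z,r),c,w).astype(np.float32)
            s+=cv2.remap(g,u[:,0],u[:,1],cv2.INTER_LINEAR).mean()
    return s
def fit(p0,z,rs,views,span=.02,step=.002):
    G=np.arange(-span,span+1e-6,step)
    b=max(((p0[0]+a,p0[1]+e) for a in G for e in G),key=lambda p:score(p,z,rs,views))
    r=minimize(lambda p:-score(p,z,rs,views),b,method="Nelder-Mead",options=dict(initial_simplex=np.array(b)+[[0,0],[.001,0],[0,.001]],xatol=1e-5))
    return r.x,-r.fun
def totool(world_delta,q):   # world shift (m) -> tool axes mm
    return Ro.from_quat(q,scalar_first=True).inv().apply(world_delta)*1000
def wcam(name):
    c=robot.camera_params("wrist");im=robot.camera("wrist");cv2.imwrite(f"pics/{name}.png",im[:,:,::-1]);return im,c
E
python3 - <<'E'
from h import *
ims={n:cv2.imread(f"pics/{n}0.png")[:,:,::-1].copy() for n in("scene","side")}
cs={n:robot.camera_params(n) for n in ims}
V={n:(grad(ims[n]),cs[n],False) for n in ims}
items=dict(large=((345,253),(331,238),.08,(.1,.092)),med=((411,206),(273,194),.06,(.064,.056)),small=((267,308),(391,287),.062,(.032,.024)))
out=[]
for k,(a,b,z,rs) in items.items():
    ra=ray(a,z,cs["scene"]);rb=ray(b,z,cs["side"])
    p,s=fit((ra+rb)[:2]/2,z,rs,list(V.values()))
    print(k,ra[:2],rb[:2],p,s,[fit(p,z,rs,[v],.008)[0] for v in V.values()])
    for n in ims:
        for r in rs: cv2.polylines(ims[n],[np.round(proj(circ(*p,z,r),cs[n])*8).astype(int)],True,(255,0,0),1,cv2.LINE_AA,3)
for n,px in(("scene",(201,250)),("side",(338,311))): print("probe top",ray(px,.14,cs[n]))
for nm,a,b,z in(("jar",(474,213),(316,164),.11),("shaker",(168,299),(404,340),.12),("cutter",(240,372),(454,309),.045),("smallslab",(336,213),(247,244),.02),("yellow",(166,254),(274,379),.0)): print(nm,ray(a,z,cs["scene"])[:2],ray(b,z,cs["side"])[:2])
C=lambda n,x,y,w,h,f:cv2.resize(ims[n][y:y+h,x:x+w],None,fx=f,fy=f)
o=np.vstack([np.hstack([C("scene",170,180,280,170,1.4),C("side",230,170,280,170,1.4)]),np.hstack([C("scene",170,230,80,80,4.9),C("side",300,290,80,80,4.9)])])
cv2.imwrite("pics/fit0.png",cv2.resize(o,None,fx=.92,fy=.92)[:,:,::-1])
E
```

```text
large [ 0.55516553 -0.00230422] [ 0.5250619 -0.0153587] [0.53756685 0.00371837] 265.207275390625 [array([0.54160358, 0.00666252]), array([0.53507476, 0.00147095])]
med [0.47288809 0.31157203] [0.4654658  0.30968496] [0.46890888 0.30731119] 267.91644287109375 [array([0.47568098, 0.31214668]), array([0.46495182, 0.30335842])]
small [ 0.59176368 -0.2625805 ] [ 0.58584421 -0.26230874] [ 0.58893384 -0.26273624] 266.2337341308594 [array([ 0.58886718, -0.26234219]), array([ 0.58082281, -0.26676447])]
probe top [ 0.3917368  -0.32043904  0.14      ]
probe top [ 0.37467031 -0.32041763  0.14      ]
jar [0.66089113 0.3620519 ] [0.65935208 0.3440868 ]
shaker [ 0.48746671 -0.45221522] [ 0.48064981 -0.45833903]
cutter [ 0.70826242 -0.40255887] [ 0.70502901 -0.40019888]
smallslab [0.31578757 0.15191019] [0.29754684 0.14573778]
yellow [ 0.16134748 -0.33921166] [ 0.18151987 -0.33935646]
```

View pics/fit0.png

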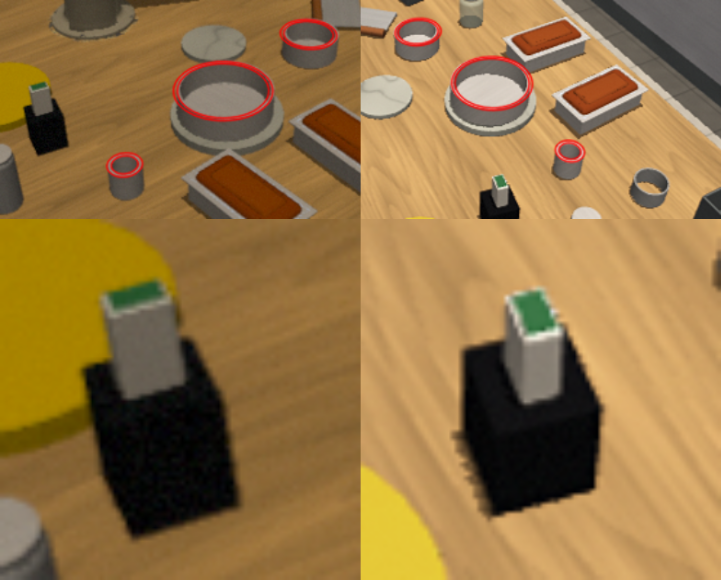

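```bash
python3 -m handwheel '[[-42,-17,0,0,0,0,0.3],[-84,-34,0,0,0,0,0.6],[-126,-51,0,0,0,0,0.6],[-168,-68,0,0,0,0,0.6],[-210,-85,0,0,0,0,0.6],[-252,-102,0,0,0,0,0.6],[-294,-119,0,0,0,0,0.6],[-325,-132,0,0,0,0,0.6],[-335,-135,0,0,0,0,0.6],[-335,-135,0,0,0,0,0.6]]' 40
python3 - <<'E'
from h import *
im,c=wcam("w1"); print(c); s=robot.read_state();print(s["tcp_pos"],s["ee_rot"],s["width"])
p,sc=fit((.469,.307),.06,(.064,.056),[(grad(im),c,True)]);print(p,sc)
p,sc=fit((.538,.004),.08,(.1,.092),[(grad(im),c,True)]);print(p,sc)
E
```

```text
time_s: 1.35
tcp_pos: [0.4485, 0.2512, 0.231]
ee_rot: [-0.0, 0.175, 0.985, -0.0]
wrist_force: [0.4, -0.1, 0.4]
width: 0.0343
{'camera_matrix': array([[371.64829954,   0.        , 313.7892216 ],
       [  0.        , 371.64829954, 238.48618276],
       [  0.        ,   0.        ,   1.        ]]), 'R': array([[ 3.44266731e-01,  9.38871704e-01, -5.84841024e-04],
       [ 8.93447260e-01, -3.27418895e-01,  3.07487986e-01],
       [ 2.88500282e-01, -1.06380408e-01, -9.51551783e-01]]), 't': array([-0.39074379, -0.35882944,  0.27739367])}
[0.44811957 0.25166537 0.23106797] [-3.55472440e-04  1.74321192e-01  9.84688781e-01  2.22910996e-05] 0.03376159119551565
[0.46764378 0.31643618] 135.63340759277344
[0.53745947 0.00991113] 87.37394714355469
```

View pics/w1.png

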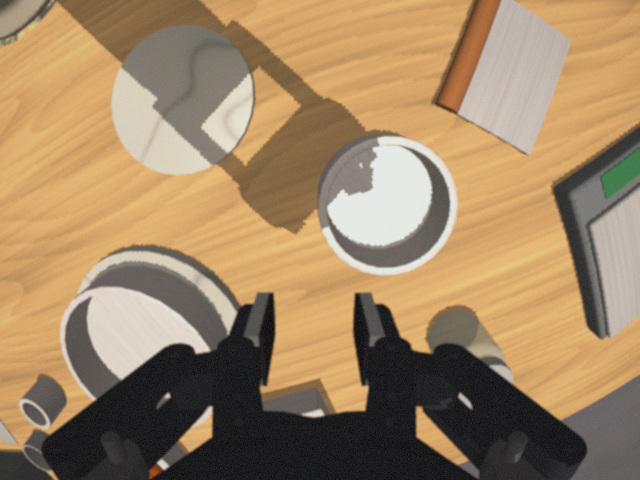

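```bash
python3 -m handwheel '[[0,0,20,0,0,0,0.6],[1,2,50,0,0,0,0.6],[2,4,80,0,0,0,0.6],[2,5,100,0,0,0,0.6],[2,5,115,0,0,0,0.6],[2,5,120,0,0,0,0.6],[2,5,120,0,0,0,0.6],[2,5,120,0,0,0,0.6],[2,5,120,0,0,0,0.6],[2,5,120,0,0,0,0.6]]'
cat >> h.py <<'E'
def look(name,items,show=()):
    im,c=wcam(name);s=robot.read_state();g=grad(im);R=Ro.from_quat(s["ee_rot"],scalar_first=True).as_matrix()
    print("t",s["time_s"],"tcp",s["tcp_pos"].round(4),"w",round(s["width"],4),"F",s["wrist_force"].round(1),"x",R[:,0].round(3),"y",R[:,1].round(3),"z",R[:,2].round(4))
    d=im.copy()
    for p0,z,rs in items:
        p,sc=fit(p0,z,rs,[(g,c,True)])
        print("fit",p.round(4),round(sc,1),"tool xy from tcp mm",totool(np.r_[p,0]-np.r_[s["tcp_pos"][:2],0],s["ee_rot"])[:2].round(1))
        for r in rs: cv2.polylines(d,[np.round(proj(circ(*p,z,r),c,True)*8).astype(int)],True,(255,0,0),1,cv2.LINE_AA,3)
    u=proj(s["tcp_pos"],c,True)[0];print("tcp px",u.round(1));cv2.circle(d,tuple(int(v) for v in u),3,(0,255,0),-1)
    cv2.imwrite(f"pics/{name}o.png",d[:,:,::-1])
E
python3 - <<'E'
from h import *
look("w2",[((.468,.314),.06,(.064,.056)),((.468,.314),.006,(.056,))])
E
```

```text
time_s: 2.65
tcp_pos: [0.4486, 0.2566, 0.1117]
ee_rot: [0.0, 0.175, 0.985, 0.0]
wrist_force: [0.1, -0.1, 0.2]
width: 0.0342
t 2.7 tcp [0.4486 0.2565 0.1116] w 0.0342 F [0.2 0.4 0.7] x [-0.939  0.344 -0.   ] y [0.344 0.939 0.   ] z [ 4.e-04  3.e-04 -1.e+00]
fit [0.4678 0.316 ] 124.3 tool xy from tcp mm [ 2.4 62.5]
fit [0.4677 0.3168] 63.7 tool xy from tcp mm [ 2.7 63.1]
tcp px [312.2 308.5]
```

View pics/w2o.png

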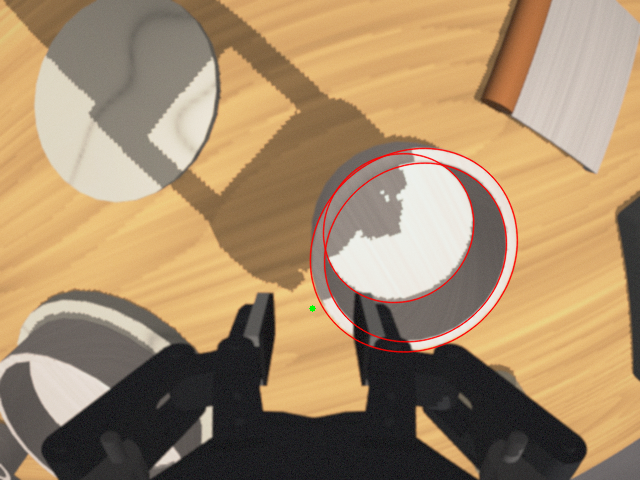

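```bash
python3 -m handwheel '[[2,2,20,0,0,0,0.6],[2.4,2.5,45,0,0,0,0.6],[2.4,2.5,65,0,0,0,0.6],[2.4,2.5,78,0,0,0,0.6],[2.4,2.5,78,0,0,0,0.6],[2.4,2.5,78,0,0,0,1],[2.4,2.5,78,0,0,0,1],[2.4,2.5,78,0,0,0,1],[2.4,2.5,78,0,0,0,1],[2.4,2.5,78,0,0,0,1]]' 50
```

```text
time_s: 3.95
tcp_pos: [0.4477, 0.2601, 0.0345]
ee_rot: [0.001, 0.174, 0.985, 0.001]
wrist_force: [1.0, -0.1, 5.2]
width: 0.0071
```

```bash
python3 -m handwheel '[[0,0,-5,0,0,0,1],[0,0,-20,0,0,0,1],[0,0,-45,0,0,0,1],[0,0,-75,0,0,0,1],[0,0,-100,0,0,0,1],[0,0,-115,0,0,0,1],[0,0,-120,0,0,0,1],[0,0,-120,0,0,0,1],[0,0,-120,0,0,0,1],[0,0,-120,0,0,0,1]]'
python3 - <<'E'
from h import *
s=robot.read_state();b=s["tcp_pos"];q=s["ee_rot"]
p=b+Ro.from_quat(q,scalar_first=True).apply([0,.06,0])
look("w3",[(p[:2],.06+b[2]-.0345,(.064,.056))])
E
```

```text
time_s: 5.2
tcp_pos: [0.4467, 0.2596, 0.1524]
ee_rot: [-0.001, 0.175, 0.985, -0.0]
wrist_force: [-0.0, -0.5, -3.8]
width: 0.0071
t 5.25 tcp [0.4468 0.2596 0.1526] w 0.007 F [-0.4 -0.2 -4.2] x [-0.939  0.344  0.001] y [ 0.344  0.939 -0.001] z [-1.1e-03 -5.0e-04 -1.0e+00]
fit [0.4685 0.3146] 92.1 tool xy from tcp mm [-1.5 59.1]
tcp px [312.5 309. ]
```

View pics/w3o.png

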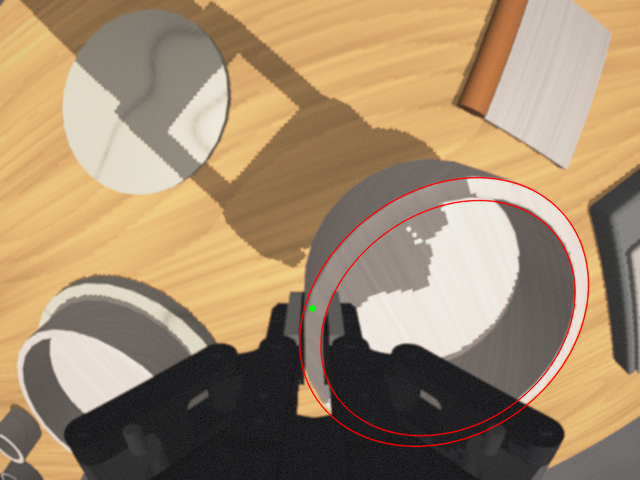

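```bash
python3 -m handwheel '[[-12,-4,0,0,0,0,1],[-40,-14,0,0,0,0,1],[-75,-26,0,0,0,0,1],[-110,-38,0,0,0,0,1],[-145,-50,0,0,0,0,1],[-175,-60,0,0,0,0,1],[-198,-68,0,0,0,0,1],[-210,-72,0,0,0,0,1],[-210,-72,0,0,0,0,1],[-210,-72,0,0,0,0,1]]'
python3 - <<'E'
from h import *
s=robot.read_state();b=s["tcp_pos"];q=s["ee_rot"]
p=b+Ro.from_quat(q,scalar_first=True).apply([0,.06,0])
look("w4",[((.538,.008),.08,(.1,.092)),((.538,.008),.02,(.118,)),((.538,.008),.026,(.092,)),(p[:2],.06+b[2]-.0345,(.064,.056))])
E
```

```text
time_s: 6.5
tcp_pos: [0.6191, 0.1205, 0.1533]
ee_rot: [-0.0, 0.174, 0.985, 0.0]
wrist_force: [-0.6, -0.4, -2.6]
width: 0.0067
t 6.55 tcp [0.6191 0.1206 0.1534] w 0.0068 F [-0.2  0.7 -2.5] x [-0.939  0.343  0.   ] y [0.343 0.939 0.   ] z [-1.e-04  3.e-04 -1.e+00]
fit [0.5364 0.0105] 130.1 tool xy from tcp mm [  39.9 -131.8]
fit [ 0.5335 -0.0094] 33.8 tool xy from tcp mm [  35.8 -151.5]
fit [0.5356 0.0102] 69.3 tool xy from tcp mm [  40.6 -132.3]
fit [0.6408 0.1755] 94.3 tool xy from tcp mm [-1.6 59.1]
tcp px [312.6 308.6]
```

View pics/w4o.png

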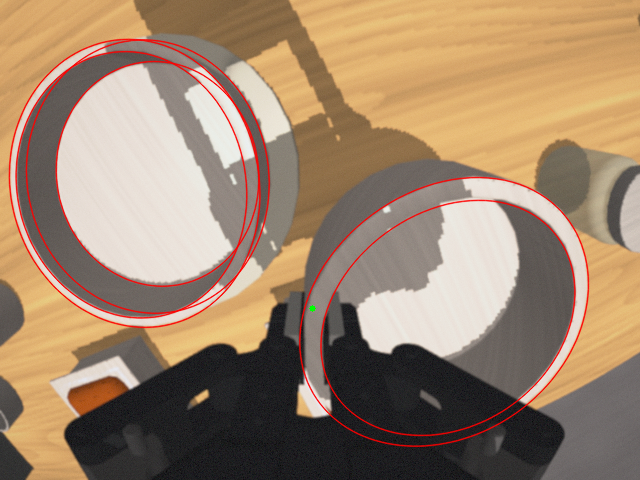

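```bash
python3 -m handwheel '[[3,-14,0,0,0,0,1],[9,-45,0,0,0,0,1],[17,-80,0,0,0,0,1],[25,-115,0,0,0,0,1],[32,-148,0,0,0,0,1],[38,-174,0,0,0,0,1],[41.5,-188,0,0,0,0,1],[41.5,-191.5,10,0,0,0,1],[41.5,-191.5,25,0,0,0,1],[41.5,-191.5,40,0,0,0,1]]'
python3 -m handwheel '[[0,0,15,0,0,0,1],[0,0,28,0,0,0,1],[0,0,38,0,0,0,1],[0,0,44,0,0,0,1],[0,0,47,0,0,0,1],[0,0,49,0,0,0,1],[0,0,50,0,0,0,1],[0,0,50.5,0,0,0,1],[0,0,50.5,0,0,0,1],[0,0,50.5,0,0,0,1]]'
```

```text
time_s: 7.8
tcp_pos: [0.5146, -0.0449, 0.1115]
ee_rot: [-0.001, 0.174, 0.985, 0.0]
wrist_force: [0.0, 0.3, -4.0]
width: 0.0072
time_s: 9.05
tcp_pos: [0.5148, -0.0456, 0.0629]
ee_rot: [0.0, 0.175, 0.985, 0.0]
wrist_force: [-0.6, 0.6, -3.1]
width: 0.0072
```

```bash
python3 -m handwheel '[[0,0,0.3,0,0,0,1],[0,0,0.6,0,0,0,1],[0,0,0.9,0,0,0,1],[0,0,1.2,0,0,0,1],[0,0,1.5,0,0,0,1],[0,0,1.8,0,0,0,1],[0,0,2.1,0,0,0,1],[0,0,2.4,0,0,0,1],[0,0,2.4,0,0,0,1],[0,0,2.4,0,0,0,1]]'
```

```text
time_s: 10.3
tcp_pos: [0.5148, -0.0457, 0.0606]
ee_rot: [0.0, 0.175, 0.985, -0.0]
wrist_force: [-1.2, -1.7, -0.5]
width: 0.007
```

```bash
python3 -m handwheel '[[0,0,0.3,0,0,0,1],[0,0,0.6,0,0,0,1],[0,0,0.6,0,0,0,1],[0,0,0.6,0,0,0,0.87],[0,0,0.6,0,0,0,0.8],[0,0,0.6,0,0,0,0.8],[0,0,0.6,0,0,0,0.8],[0,0,-4,0,0,0,0.8],[0,0,-14,0,0,0,0.8],[0,0,-30,0,0,0,0.8]]'
python3 -m handwheel '[[0,0,-25,0,0,0,0.7],[0,0,-55,0,0,0,0.6],[0,0,-85,0,0,0,0.6],[0,0,-115,0,0,0,0.6],[0,0,-130,0,0,0,0.6],[0,0,-130,0,0,0,0.6],[0,0,-130,0,0,0,0.6],[0,0,-130,0,0,0,0.6],[0,0,-130,0,0,0,0.6],[0,0,-130,0,0,0,0.6]]'
python3 - <<'E'
from h import *
look("w5",[((.536,.0105),.08,(.1,.092)),((.536,.0105),.086,(.064,.056)),((.589,-.258),.062,(.032,.024))])
E
```

```text
time_s: 11.55
tcp_pos: [0.5147, -0.0456, 0.0912]
ee_rot: [-0.0, 0.174, 0.985, 0.0]
wrist_force: [0.8, -0.5, -0.7]
width: 0.0169
time_s: 12.8
tcp_pos: [0.5147, -0.0456, 0.2201]
ee_rot: [-0.0, 0.174, 0.985, 0.0]
wrist_force: [-0.6, -0.2, 0.4]
width: 0.0342
t 12.85 tcp [ 0.5147 -0.0456  0.2202] w 0.0342 F [ 0.5 -0.2 -0.9] x [-0.939  0.344  0.   ] y [0.344 0.939 0.   ] z [-3.e-04  2.e-04 -1.e+00]
fit [0.5351 0.0108] 121.8 tool xy from tcp mm [ 0.3 60. ]
fit [0.5368 0.0103] 125.8 tool xy from tcp mm [-1.5 60.1]
fit [ 0.5889 -0.2619] 105.5 tool xy from tcp mm [-144.  -177.6]
tcp px [312.4 308.8]
```

View pics/w5o.png

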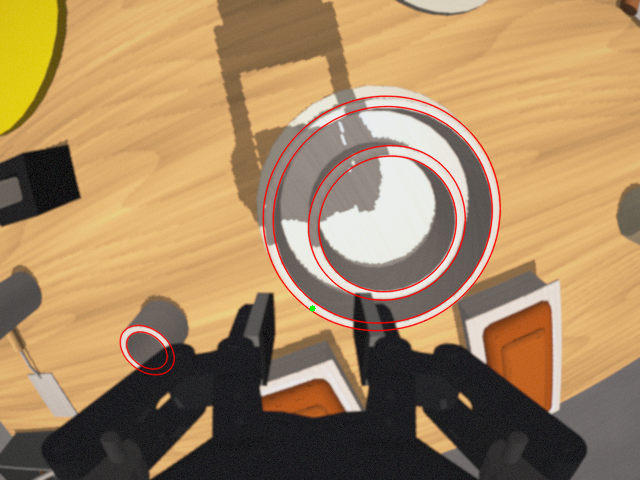

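```bash
python3 -m handwheel '[[-20,-28,0,0,0,0,0.6],[-48,-68,10,0,0,0,0.65],[-78,-110,30,0,0,0,0.65],[-106,-150,55,0,0,0,0.65],[-130,-185,80,0,0,0,0.65],[-141,-202,95,0,0,0,0.65],[-144,-205.6,105,0,0,0,0.65],[-144,-205.6,105,0,0,0,0.65],[-144,-205.6,105,0,0,0,0.65],[-144,-205.6,105,0,0,0,0.65]]'
python3 - <<'E'
from h import *
look("w6",[((.589,-.262),.062,(.032,.024)),((.589,-.262),.006,(.010,))])
E
```

```text
time_s: 14.1
tcp_pos: [0.5798, -0.2876, 0.1166]
ee_rot: [0.001, 0.174, 0.985, -0.0]
wrist_force: [0.2, 0.2, -0.3]
width: 0.0298
t 14.15 tcp [ 0.5797 -0.2877  0.1164] w 0.0297 F [-0.   0.2 -0.1] x [-0.939  0.343 -0.001] y [ 0.343  0.939 -0.   ] z [ 1.4e-03 -6.0e-04 -1.0e+00]
fit [ 0.5889 -0.2623] 124.9 tool xy from tcp mm [ 0.1 27. ]
fit [ 0.5899 -0.2623] 79.4 tool xy from tcp mm [-0.8 27.4]
tcp px [312.1 308.4]
```

View pics/w6o.png

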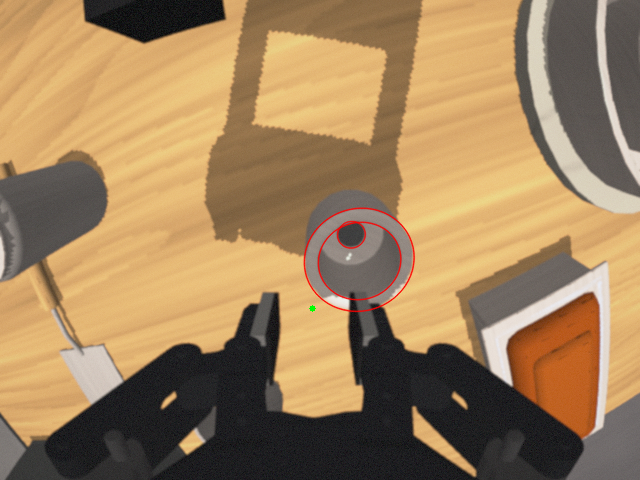

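```bash
python3 -m handwheel '[[0,-1,20,0,0,0,0.65],[0,-1,45,0,0,0,0.65],[0,-1,65,0,0,0,0.65],[0,-1,77,0,0,0,0.65],[0,-1,80.5,0,0,0,0.65],[0,-1,80.5,0,0,0,0.8],[0,-1,80.5,0,0,0,1],[0,-1,80.5,0,0,0,1],[0,-1,80.5,0,0,0,1],[0,-1,80.5,0,0,0,1]]' 50
python3 -m handwheel '[[0,0,-5,0,0,0,1],[0,0,-20,0,0,0,1],[0,0,-45,0,0,0,1],[0,0,-75,0,0,0,1],[0,0,-105,0,0,0,1],[0,0,-125,0,0,0,1],[0,0,-135,0,0,0,1],[0,0,-135,0,0,0,1],[0,0,-135,0,0,0,1],[0,0,-135,0,0,0,1]]'
python3 - <<'E'
from h import *
s=robot.read_state();b=s["tcp_pos"];q=s["ee_rot"]
p=b+Ro.from_quat(q,scalar_first=True).apply([0,.028,0])
for dz in(.034,.036,.038):look("w7",[(p[:2],.062+b[2]-dz,(.032,.024)),(p[:2],.006+b[2]-dz,(.010,))])
E
```

```text
time_s: 15.4
tcp_pos: [0.5794, -0.2894, 0.0358]
ee_rot: [0.001, 0.175, 0.985, -0.0]
wrist_force: [-0.7, 0.3, 4.8]
width: 0.0094
time_s: 16.65
tcp_pos: [0.5786, -0.2889, 0.1685]
ee_rot: [-0.001, 0.174, 0.985, 0.0]
wrist_force: [0.7, -0.3, -2.0]
width: 0.0093
t 16.7 tcp [ 0.5787 -0.289   0.1688] w 0.0095 F [ 0.1  0.7 -1.9] x [-0.939  0.344  0.002] y [0.344 0.939 0.   ] z [-1.4e-03  9.0e-04 -1.0e+00]
fit [ 0.5888 -0.2635] 91.0 tool xy from tcp mm [-0.8 27.4]
fit [ 0.6064 -0.2803] 61.8 tool xy from tcp mm [-23.1  17.6]
tcp px [312.3 309.2]
t 16.75 tcp [ 0.5788 -0.289   0.1691] w 0.0094 F [-0.1  0.3 -0.9] x [-0.939  0.344  0.001] y [0.344 0.939 0.   ] z [-1.e-03  7.e-04 -1.e+00]
fit [ 0.5898 -0.2635] 98.1 tool xy from tcp mm [-1.6 27.8]
fit [ 0.6077 -0.2807] 62.4 tool xy from tcp mm [-24.3  17.8]
tcp px [312.3 309.2]
t 16.8 tcp [ 0.5788 -0.2891  0.1693] w 0.0095 F [ 0.3  0.3 -1.4] x [-0.939  0.344  0.001] y [0.344 0.939 0.   ] z [-8.e-04  5.e-04 -1.e+00]
fit [ 0.591  -0.2633] 96.2 tool xy from tcp mm [-2.6 28.4]
fit [ 0.6091 -0.2808] 63.3 tool xy from tcp mm [-25.6  18.2]
tcp px [312.3 309. ]
```

```bash
python3 -m handwheel '[[8,14,0,0,0,0,1],[28,47,0,0,0,0,1],[52,86,0,0,0,0,1],[76,126,0,0,0,0,1],[100,166,0,0,0,0,1],[122,203,0,0,0,0,1],[137,228,0,0,0,0,1],[144,239,0,0,0,0,1],[144,239,0,0,0,0,1],[144,239,0,0,0,0,1]]'
python3 - <<'E'
from h import *
s=robot.read_state();b=s["tcp_pos"];q=s["ee_rot"]
p=b+Ro.from_quat(q,scalar_first=True).apply([0,.028,0])
look("w8",[(p[:2],.062+b[2]-.0358,(.032,.024)),((.5368,.0103),.086,(.064,.056)),((.5368,.0103),.08,(.1,.092))])
E
```

```text
time_s: 18.05
tcp_pos: [0.526, -0.016, 0.1699]
ee_rot: [0.0, 0.175, 0.985, -0.0]
wrist_force: [0.4, 0.4, -1.0]
width: 0.0095
t 18.1 tcp [ 0.526  -0.0161  0.1698] w 0.0095 F [-0.8  0.9 -1.7] x [-0.939  0.345 -0.   ] y [ 0.345  0.939 -0.   ] z [-0.e+00 -2.e-04 -1.e+00]
fit [0.537  0.0093] 98.3 tool xy from tcp mm [-1.5 27.7]
fit [0.537  0.0096] 95.5 tool xy from tcp mm [-1.5 27.9]
fit [0.5358 0.0109] 106.4 tool xy from tcp mm [ 0.1 28.8]
tcp px [312.1 308.7]
```

Aligned. Descend.

```bash
python3 -m handwheel '[[0,0,10,0,0,0,1],[0,0,30,0,0,0,1],[0,0,52,0,0,0,1],[0,0,70,0,0,0,1],[0,0,84,0,0,0,1],[0,0,93,0,0,0,1],[0,0,97,0,0,0,1],[0,0,99,0,0,0,1],[0,0,99.5,0,0,0,1],[0,0,99.5,0,0,0,1]]'
python3 -m handwheel '[[0,0,0.3,0,0,0,1],[0,0,0.6,0,0,0,1],[0,0,0.9,0,0,0,1],[0,0,1.2,0,0,0,1],[0,0,1.5,0,0,0,1],[0,0,1.8,0,0,0,1],[0,0,2.1,0,0,0,1],[0,0,2.3,0,0,0,1],[0,0,2.3,0,0,0,1],[0,0,2.3,0,0,0,1]]'
```

```text
time_s: 19.35
tcp_pos: [0.5261, -0.0152, 0.0708]
ee_rot: [0.0, 0.174, 0.985, 0.0]
wrist_force: [-0.2, -0.8, -1.3]
width: 0.0097
time_s: 20.6
tcp_pos: [0.5259, -0.0152, 0.0681]
ee_rot: [0.0, 0.175, 0.985, 0.0]
wrist_force: [0.1, 0.2, -2.1]
width: 0.0096
```

```bash
python3 -m handwheel '[[0,0,0.2,0,0,0,1],[0,0,0.4,0,0,0,1],[0,0,0.6,0,0,0,1],[0,0,0.8,0,0,0,1],[0,0,0.8,0,0,0,1],[0,0,0.8,0,0,0,1],[0,0,0.8,0,0,0,1],[0,0,0.8,0,0,0,1],[0,0,0.8,0,0,0,1],[0,0,0.8,0,0,0,1]]'
```

```text
time_s: 21.85
tcp_pos: [0.526, -0.0153, 0.0678]
ee_rot: [0.0, 0.174, 0.985, 0.0]
wrist_force: [-3.5, -0.1, 5.4]
width: 0.0093
```

```bash
python3 -m handwheel '[[0,0,-0.3,0,0,0,0.95],[0,0,-0.3,0,0,0,0.85],[0,0,-0.3,0,0,0,0.79],[0,0,-0.3,0,0,0,0.79],[0,0,-0.3,0,0,0,0.79],[0,0,-4,0,0,0,0.79],[0,0,-14,0,0,0,0.79],[0,0,-34,0,0,0,0.79],[0,0,-60,0,0,0,0.7],[0,0,-95,0,0,0,0.6]]'
python3 -m handwheel '[[-5,-30,-30,0,0,0,0.5],[-5,-65,-55,0,0,0,0.4],[10,-100,-65,0,0,0,0.3],[30,-135,-70,0,0,0,0.3],[40,-165,-70,0,0,0,0.3],[40,-180,-70,0,0,0,0.3],[40,-180,-70,0,0,0,0.3],[40,-180,-70,0,0,0,0.3],[40,-180,-70,0,0,0,0.3],[40,-180,-70,0,0,0,0.3]]'
python3 - <<'E'
from h import *
look("w9",[((.5368,.0103),.094,(.032,.024)),((.5368,.0103),.086,(.064,.056)),((.5368,.0103),.08,(.1,.092)),((.5368,.0103),.038,(.01,))])
E
```

```text
time_s: 23.1
tcp_pos: [0.5255, -0.0152, 0.1633]
ee_rot: [-0.0, 0.175, 0.985, 0.0]
wrist_force: [-0.1, -0.2, 0.5]
width: 0.0338
time_s: 24.35
tcp_pos: [0.4267, -0.17, 0.2321]
ee_rot: [-0.0, 0.174, 0.985, 0.0]
wrist_force: [-0.1, 0.0, 0.3]
width: 0.0598
t 24.4 tcp [ 0.4267 -0.1701  0.2322] w 0.06 F [ 1.  -0.2 -0.1] x [-0.939  0.343  0.   ] y [0.343 0.939 0.   ] z [-2.e-04  2.e-04 -1.e+00]
fit [0.5378 0.0108] 159.9 tool xy from tcp mm [-42.4 208.1]
fit [0.5365 0.0115] 145.6 tool xy from tcp mm [-40.9 208.3]
fit [0.5373 0.0113] 136.7 tool xy from tcp mm [-41.7 208.4]
fit [0.5483 0.0216] 74.6 tool xy from tcp mm [-48.5 221.9]
tcp px [312.  308.6]
```

View pics/w9o.png

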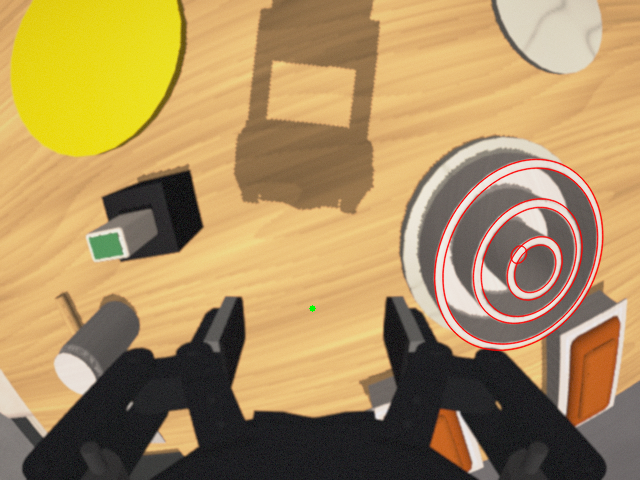

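```bash
cat >> h.py <<'E'
def probe(im,c,z=.14,c0=(.385,-.32)):
    n=240;g=(np.arange(n)-n/2)*.0005
    X,Y=np.meshgrid(g+c0[0],g+c0[1]);u=proj(np.c_[X.ravel(),Y.ravel(),0*X.ravel()+z],c,True).astype(np.float32).reshape(n,n,2)
    r=cv2.remap(im,u[...,0],u[...,1],cv2.INTER_LINEAR);f=r.astype(int)
    m=((f[...,1]>f[...,0]+25)&(f[...,1]>f[...,2]+10)).astype(np.uint8)
    k=max(cv2.findContours(m,0,1)[0],key=cv2.contourArea)
    (a,b),wh,ang=cv2.minAreaRect(k);print("green centre",(c0[0]+(a-n/2)*.0005,c0[1]+(b-n/2)*.0005),"size mm",np.array(wh)/2,"ang of first side (world deg)",ang)
    cv2.imwrite("pics/top.png",cv2.resize(r,None,fx=2,fy=2)[:,:,::-1])
E
python3 - <<'E'
from h import *
# saved picture; the arm has stood still since
probe(cv2.imread("pics/w9.png")[:,:,::-1].copy(),robot.camera_params("wrist"))
s=robot.read_state();print(s["qpos"].round(3))
E
```

```text
green centre (0.37644222259521487, -0.31795043563842773) size mm [28.02495193 17.73276901] ang of first side (world deg) 79.11447143554688
[-0.46  -0.136  1.581  0.     1.696 -1.681]
```

```bash
python3 -m handwheel '[[0,-15,0,0,0,-0.03,0.3],[-1,-45,0,0,0,-0.07,0.3],[-2,-80,5,0,0,-0.11,0.3],[-3,-115,15,0,0,-0.14,0.3],[-3.5,-140,25,0,0,-0.16,0.3],[-3.5,-156,30,0,0,-0.16,0.3],[-3.5,-156,30,0,0,-0.16,0.3],[-3.5,-156,30,0,0,-0.16,0.3],[-3.5,-156,30,0,0,-0.16,0.3],[-3.5,-156,30,0,0,-0.16,0.3]]'
python3 - <<'E'
from h import *
im,c=wcam("w10");s=robot.read_state();print(s["tcp_pos"],Ro.from_quat(s["ee_rot"],scalar_first=True).as_matrix().round(3)[:,1])
probe(im,c)
E
```

```text
time_s: 25.65
tcp_pos: [0.3765, -0.3178, 0.2026]
ee_rot: [0.0, 0.095, 0.995, -0.0]
wrist_force: [-1.2, -0.4, 0.5]
width: 0.0597
[ 0.37638698 -0.31789101  0.20252243] [ 0.189  0.982 -0.   ]
green centre (0.37681731033325194, -0.3171634635925293) size mm [27.84848785 17.94462585] ang of first side (world deg) 78.69007110595703
```

View pics/w10.png

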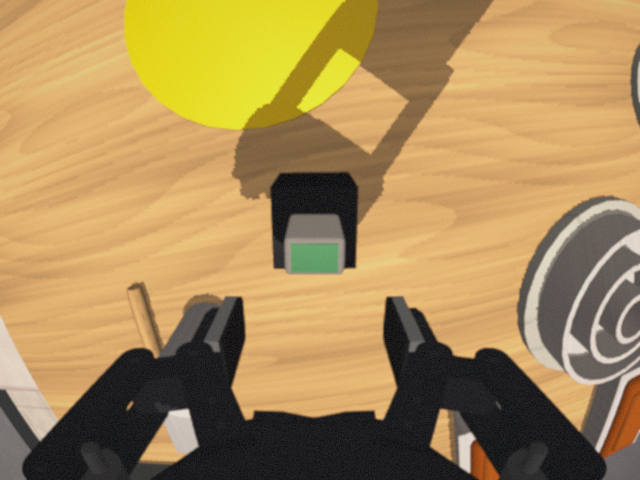

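```bash
python3 -m handwheel '[[0,0.8,15,0,0,0,0.3],[0,0.8,45,0,0,0,0.3],[0,0.8,75,0,0,0,0.3],[0,0.8,98,0,0,0,0.3],[0,0.8,107,0,0,0,0.3],[0,0.8,109.5,0,0,0,0.3],[0,0.8,109.5,0,0,0,0.5],[0,0.8,109.5,0,0,0,1],[0,0.8,109.5,0,0,0,1],[0,0.8,109.5,0,0,0,1]]' 60
python3 -m handwheel '[[0,0,0,0,0,0,1],[0,0,0,0,0,0,1],[0,0,-4,0,0,0,1],[0,0,-15,0,0,0,1],[0,0,-35,0,0,0,1],[0,0,-60,0,0,0,1],[0,0,-85,0,0,0,1],[0,0,-105,0,0,0,1],[0,0,-118,0,0,0,1],[0,0,-125,0,0,0,1]]'
```

```text
time_s: 26.95
tcp_pos: [0.3768, -0.3178, 0.0938]
ee_rot: [0.001, 0.095, 0.995, -0.001]
wrist_force: [0.0, 0.5, 5.1]
width: 0.0355
time_s: 28.2
tcp_pos: [0.3763, -0.3175, 0.2184]
ee_rot: [0.0, 0.095, 0.995, -0.0]
wrist_force: [-1.2, 0.2, -0.8]
width: 0.0358
```

```bash
python3 -m handwheel '[[-5,18,0,0,0,0,1],[-16,58,0,0,0,0,1],[-28,103,0,0,0,0,1],[-40,148,0,0,0,0,1],[-52,193,0,0,0,0,1],[-64,238,0,0,0,0,1],[-76,280,0,0,0,0,1],[-86,316,0,0,0,0,1],[-93,341,0,0,0,0,1],[-96,353,0,0,0,0,1]]'
python3 - <<'E'
from h import *
look("w11",[((.5375,.011),.094,(.032,.024)),((.5375,.011),.086,(.064,.056)),((.5375,.011),.08,(.1,.092))])
s=robot.read_state();c=robot.camera_params("wrist")
probe(cv2.imread("pics/w11.png")[:,:,::-1].copy(),c,.14+s["tcp_pos"][2]-.0938,s["tcp_pos"][:2])
E
```

```text
time_s: 29.45
tcp_pos: [0.5373, 0.013, 0.2167]
ee_rot: [-0.001, 0.094, 0.996, 0.0]
wrist_force: [0.1, -0.1, -1.2]
width: 0.0355
t 29.5 tcp [0.5376 0.0134 0.2169] w 0.0353 F [-0.6  1.8 -0.7] x [-0.982  0.187  0.002] y [0.187 0.982 0.001] z [-1.5e-03  9.0e-04 -1.0e+00]
fit [0.5377 0.0101] 121.6 tool xy from tcp mm [-0.8 -3.2]
fit [0.5373 0.0097] 101.3 tool xy from tcp mm [-0.5 -3.7]
fit [0.5357 0.0112] 112.0 tool xy from tcp mm [ 1.4 -2.5]
tcp px [313.5 309. ]
green centre (np.float64(0.5381671342692425), np.float64(0.013860419620733687)) size mm [28.16037178 18.24343109] ang of first side (world deg) 79.2156982421875
```

View pics/w11o.png

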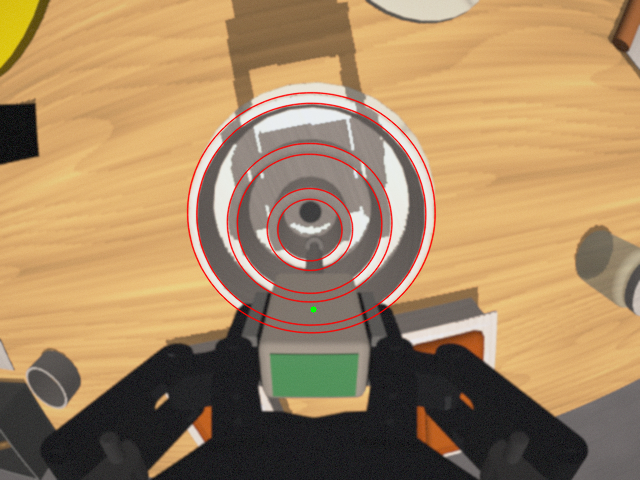

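```bash
python3 -m handwheel '[[0,-1,3,0,0,0,1],[0,-2,10,0,0,0,1],[0,-2,18,0,0,0,1],[0,-2,24,0,0,0,1],[0,-2,25,0,0,0,1],[0,-2,25,0,0,0,1],[0,-2,25,0,0,0,1],[0,-2,25,0,0,0,1],[0,-2,25,0,0,0,1],[0,-2,25,0,0,0,1]]'
cat >> h.py <<'E'
def spot(name,ztip):
    look(name,[((.5375,.011),.094,(.032,.024)),((.5375,.011),.086,(.064,.056))])
    im=cv2.imread(f"pics/{name}.png");s=robot.read_state();c=robot.camera_params("wrist")
    tip=s["tcp_pos"]+Ro.from_quat(s["ee_rot"],scalar_first=True).apply([0,0,s["tcp_pos"][2]-ztip]);ut=proj(tip,c,True)[0]
    p=proj([.5375,.011,.038],c,True)[0];print("pred spot px",p.round(1),"pred tip px",ut.round(1),"tip",tip.round(4))
    g=cv2.cvtColor(im,cv2.COLOR_BGR2GRAY)
    m=(g<60).astype(np.uint8);n,l,st,ce=cv2.connectedComponentsWithStats(m)
    for i in range(1,n):
        if np.hypot(*(ce[i]-p))<25 and st[i,4]>20: print("blob",ce[i].round(1),st[i],"world",ray(ce[i],.038,c,True)[:2].round(4))
    x,y=int(p[0]),int(p[1]);cv2.circle(im,tuple(int(v) for v in ut),1,(0,255,0),-1)
    cv2.imwrite(f"pics/{name}c.png",cv2.resize(im[y-50:y+90,x-80:x+80],None,fx=4,fy=4,interpolation=cv2.INTER_NEAREST))
E
python3 - <<'E'
from h import *
z=robot.read_state()["tcp_pos"][2]-.0938+.005
spot("w12",z)
E
```

```text
time_s: 30.75
tcp_pos: [0.5371, 0.009, 0.1928]
ee_rot: [0.0, 0.095, 0.995, 0.0]
wrist_force: [-0.3, -0.6, -0.9]
width: 0.0353
t 30.8 tcp [0.5371 0.009  0.1928] w 0.035 F [ 0.6 -0.3 -2.4] x [-0.982  0.19  -0.   ] y [0.19  0.982 0.   ] z [ 1.e-04  1.e-04 -1.e+00]
fit [0.5376 0.01  ] 118.6 tool xy from tcp mm [-0.3  1. ]
fit [0.5371 0.01  ] 102.8 tool xy from tcp mm [0.2 0.9]
tcp px [312.5 308.4]
pred spot px [315.6 217.7] pred tip px [313.  243.3] tip [0.5371 0.009  0.104 ]
```

```bash
python3 - <<'E'
from h import *
g=cv2.cvtColor(cv2.imread("pics/w12.png"),cv2.COLOR_BGR2GRAY)
print("     ",*range(282,346,3))
for y in range(190,272,3): print(y,*("%3d"%v for v in g[y,282:346:3]))
E
```

```text
282 285 288 291 294 297 300 303 306 309 312 315 318 321 324 327 330 333 336 339 342 345
190 139 138 117 104 102 102 106 105 104 108 104 109 104 107 106 101 104 105 106 102 136 141
193 141 118 100 104 102 107 106 115 121 128 131 137 133 125 116 108 104 101 102 105 104 134
196 127 103 101 104 112 130 143 142 146 145 144 146 143 146 145 140 143 127 107 104 100 105
199 100 104 111 127 144 149 139 141 139 141 144 140 140 143 141 143 142 146 138 117 103 100
202 103 112 146 147 142 142 141 139 133 139 135 134 136 135 138 141 142 139 140 141 135 108
205 112 143 147 147 145 134 137 134 132 136 119 114 130 134 133 131 133 139 139 138 144 136
208 141 138 139 139 136 130 134 139 125  77  64  64  64  94 139 141 136 134 137 138 138 143
211 140 138 137 133 136 141 139 129  71  64  62  63  62  61  96 137 141 143 128 131 138 141
214 139 140 128 139 141 139 139 102  63  65  63  61  65  67  67 125 139 143 141 131 133 140
217 138 125 133 138 136 142 140  90  62  67  60  61  67  68  66 123 136 138 139 140 130 140
220 138 105 138 138 140 140 139  96  62  64  64  62  61  61  63 127 138 133 139 136 126 111

[... 863 characters left out ...]
 101  94  91  92  90 101 103 102 100 100  94  99  97  96
253 142 104 101 101  99 103 100 104  95  91  95  91  89  90 104  96 101 101 103 102  95 134
256 143 131 102  99 101 100 101 101  93  93  91  91  89  89 100 103 105 103 101  97 112 227
259 145 145 128 101 100 102 103 105  89  94  94  93  86  89 102 105 103 103 100 113 216 235
262 228 197 204 135 106 102 100 101  94  92  90  92  90  84 104 102 100  99 138 225 236 234
265 216 231 237 233 222 157 105 102  93  91  93  91  89  90 101 101 113 159 230 237 234 228
268 140 215 231 235 238 237 199 152  94  91  93  95  90  87 125 182 206 237 237 232 229 192
271 104 125 199 226 232 237 237 227 111  92  94  93  86  88 223 238 236 236 233 225 168 108
```

```bash
python3 -m handwheel '[[0,0.8,5,0,0,0,1],[0,0.8,18,0,0,0,1],[0,0.8,34,0,0,0,1],[0,0.8,47,0,0,0,1],[0,0.8,56,0,0,0,1],[0,0.8,61,0,0,0,1],[0,0.8,63,0,0,0,1],[0,0.8,63,0,0,0,1],[0,0.8,63,0,0,0,1],[0,0.8,63,0,0,0,1]]'
cat >> h.py <<'E'
def favg(n=15):
    F=[];P=[]
    for _ in range(n): robot.camera("scene");s=robot.read_state();F.append(s["wrist_force"]);P.append(s["tcp_pos"])
    print("t",s["time_s"],"F",np.mean(F,0).round(2),"se",(np.std(F,0)/n**.5).round(2),"tcp",np.mean(P,0).round(5),Ro.from_quat(s["ee_rot"],scalar_first=True).as_matrix()[:,2].round(4),"w",s["width"])
E
python3 - <<'E'
from h import *
favg()
spot("w13",robot.read_state()["tcp_pos"][2]-.0888)
g=cv2.cvtColor(cv2.imread("pics/w13.png"),cv2.COLOR_BGR2GRAY)
print("     ",*range(282,346,3))
for y in range(196,262,3): print(y,*("%3d"%v for v in g[y,282:346:3]))
E
```

```text
time_s: 32.05
tcp_pos: [0.5374, 0.0098, 0.1301]
ee_rot: [0.0, 0.095, 0.995, 0.0]
wrist_force: [-0.4, 0.0, -0.7]
width: 0.0356
t 32.8 F [-0.07 -0.05 -1.03] se [0.16 0.1  0.14] tcp [0.53728 0.00979 0.12984] [ 1.e-04  1.e-04 -1.e+00] w 0.035345949320069056
t 32.85 tcp [0.5373 0.0098 0.1298] w 0.0359 F [-0.3 -0.2 -1.7] x [-0.982  0.19  -0.   ] y [0.19  0.982 0.   ] z [ 1.e-04  1.e-04 -1.e+00]
fit [0.5372 0.01  ] 84.4 tool xy from tcp mm [0.1 0.2]
fit [0.5369 0.0099] 112.1 tool xy from tcp mm [0.4 0. ]
tcp px [312.5 308.5]
pred spot px [314.8 241.9] pred tip px [313.  243.3] tip [0.5373 0.0098 0.041 ]
      282 285 288 291 294 297 300 303 306 309 312 315 318 321 324 327 330 333 336 339 342 345
196 143 143 145 145 142 139 122 116 111 114 109 109 107 116 121 125 129 146 147 148 148 148
199 138 142 145 133 117 104 108 109 103 107 108 109 106 110 107 108 107 113 135 146 147 147
202 142 129 112 105 104 106 105 109 107 104 107 109 107 109 108 107 108 105 108 120 142 145
205 131 108 109 106 110 108 106 107 103 106 112 106 110 107 108 109 110 105 106 105 107 129
208 107 104 106 107 109 108 106 11
[... 921 characters left out ...]
  70 105 124 124 112  76  63  81 141 141 139 135 138 141
241 130 140 142 143 142 138  68  65 100 124 121 117 121 109  66  68 141 139 138 141 136 128
244 138 140 141 139 143 139  75  65 117 118  98  94 110 129  75  78 140 143 140 137 138 135
247 144 144 139 139 140 140 102  64 112 117  91  94 100 126  71 106 140 142 143 136 139 139
250 144 147 143 138 138 136 136  81  90  98  95  93  86  98  78 138 137 140 142 141 138 138
253 139 144 145 142 143 142 140 135  93  92  97  95  94  88 133 138 138 138 140 142 143 133
256 118 143 142 147 145 146 142 141 109  93  97  97  91  93 138 143 139 141 141 138 140 114
259  98 140 146 144 143 146 141 143 104  93  94  91  87  94 139 141 141 137 142 141 128  99
```

```bash
python3 -m handwheel '[[0,0.2,1,0,0,0,1],[0,0.2,2,0,0,0,1],[0,0.2,3,0,0,0,1],[0,0.2,4,0,0,0,1],[0,0.2,5,0,0,0,1],[0,0.2,6,0,0,0,1],[0,0.2,7,0,0,0,1],[0,0.2,8,0,0,0,1],[0,0.2,9,0,0,0,1],[0,0.2,10,0,0,0,1]]'
python3 - <<'E'
from h import *
favg(25)
E
```

```text
time_s: 34.1
tcp_pos: [0.5374, 0.01, 0.1199]
ee_rot: [0.0, 0.095, 0.995, 0.0]
wrist_force: [-1.6, 0.5, 2.2]
width: 0.0355
t 35.35 F [-0.61  0.15  2.08] se [0.13 0.09 0.09] tcp [0.53733 0.00999 0.11984] [ 1.e-04  1.e-04 -1.e+00] w 0.03509978779021846
```

```bash
python3 -m handwheel '[[0,0,-0.2,0,0,0,1],[0,0,-0.4,0,0,0,1],[0,0,-0.4,0,0,0,1],[0,0,-0.4,0,0,0,1],[0,0,-0.4,0,0,0,1],[0,0,-0.4,0,0,0,1],[0,0,-0.4,0,0,0,1],[0,0,-0.4,0,0,0,1],[0,0,-0.4,0,0,0,1],[0,0,-0.4,0,0,0,1]]'
python3 - <<'E'
from h import *
favg(25)
look("w14",[((.5375,.011),.086,(.064,.056)),((.5375,.011),.08,(.1,.092)),((.5375,.011),.038,(.01,))])
robot.hand_in()
E
```

```text
time_s: 36.6
tcp_pos: [0.5373, 0.01, 0.1202]
ee_rot: [0.0, 0.095, 0.995, 0.0]
wrist_force: [-0.5, 0.3, 3.3]
width: 0.0353
t 37.85 F [-0.56  0.12  1.75] se [0.09 0.09 0.1 ] tcp [0.5373  0.00999 0.1202 ] [ 1.e-04  1.e-04 -1.e+00] w 0.03526034048391296
t 37.9 tcp [0.5373 0.01   0.1202] w 0.0356 F [0.2 0.2 1.6] x [-0.982  0.19   0.   ] y [0.19  0.982 0.   ] z [ 0.e+00  1.e-04 -1.e+00]
fit [0.5368 0.0099] 106.0 tool xy from tcp mm [ 0.4 -0.2]
fit [0.5364 0.0111] 109.6 tool xy from tcp mm [1.1 0.9]
fit [0.5388 0.0098] 66.5 tool xy from tcp mm [-1.6  0.1]
tcp px [312.5 308.4]
the job is handed in; nothing more can be done
```

I nested the medium tin in the large one, then the small tin in the medium one. I then drew the thermometer from its holder and pressed it upright on the small tin's spot. I handed in at about 37.9 s with it still held there.

**Last checks**
- **Tins:** the medium and large tins' fitted centres agree to about 1.5 mm. The small tin's rim, last fitted just before pressing, agreed to about 1 mm.
- **Tip on the spot:** the tip disc sat inside the dark spot, less than 1 mm off centre, in the image taken 3 mm above contact. After pressing, the fit to the spot gave an offset of about 1.6 mm, but the tip hides most of the spot there, so I trust it less.
- **Upright and steady:** the tool axis was vertical to about 0.0001 rad, and the averaged force readings were steady.
- **Plunger depth:** the two estimates differ slightly. The force rise of 2.8 N points to about 7.0 mm, and the arm's height points to about 6.6 mm. Both are close to half-way (7 mm).

**Disagreements**
- The fixed cameras put the medium tin about 9 mm away from where the wrist camera did. I went with the wrist camera, and the grasps confirmed it.
- Two wrist-camera fits landed on the wrong edges, one on the slab's edge and one on the spot while it was hidden. I ignored both.
- The viewer refused a 13th picture, so I made the final checks from pixel values instead.

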